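Hang the dipping basket and lock the sprung dip head at its depth marker

ROBOT

A 6-joint arm with a two-finger parallel gripper is mounted at the origin on the work surface; the furniture and walls round the work are solid. World frame = base frame: x ahead of the robot, y to its left, z up, the work surface at z = 0. Lengths are in mm, angles in rad, forces in N, time in s.
With the tool pointing down it reaches from about 350 to 875 mm from the base axis. Payload 15.5 kg.
Tool frame: the origin (TCP) lies at the very end of the fingers, on their centre line; the grasp point (between the pads) lies 19 mm behind it; z points along the fingers, y is the line along which they close (so a half turn about z gives the same grasp; the last joint's range is limited). The gripper opens to 85 mm and grips with 20 to 120 N. Pads are 22 mm wide; open, the fingers measure 114 mm over their backs; the gripper's body (76 mm by 85 mm) begins 54 mm behind the grasp point. The pads swing forward as they close: fully open they stand 13 mm farther back than shut.
Start: joints at [-1.262, 0.494, 1.345, -0, 1.302, -0.096], TCP at [245.573, -574.735, 231.277] pointing down, gripper open.
Joint ranges: [-2.91, 2.91], [-0.82, 2.16], [0.22, 2.67], [-1.22, 4.37], [0.12, 2.79], [-3.08, 3.08]. Speed limits (rad/s): [1.89, 1.89, 2.57, 3.01, 3.01, 3.01].

INTERFACE

Orientations are given as a 3x3 rotation matrix whose columns are the frame's x, y, z axes.
In Python, from plant import manip gives the robot as it stands.
- The arm moves only by the tool step_arm, never from a script. Its argument "rows" is a list of rows, each an object of numbers: "x", "y", "z": the shift along the tool's x, y, z in mm; "roll": the turn about the tool's z in degrees; "jaw": the closure, from -1 (fully open) to 1 (shut), so that 0 is half open. A call has 1 to 8 rows; each row shifts and turns the commanded pose from where the row before left it, along the tool's axes as they then stand; what a row does not reach is not made up. A row lasts 1/12 s, in which the tool goes at most 41.7 mm and 7.16 degrees, less where a joint would pass 70% of its speed; a pose out of reach is approached as far as the arm can. A call with a gripper value outside its range is refused whole. The fingers move at their own pace and stop on an object; "newtons" is the grip in N (left out, the last holds). Time passes only in rows, so rows that do not move let the fingers close. It gives the time, the measured TCP pose, the force, the opening and the grip force at its end, in the units of the state.
- manip.sense(): the state, without advancing time (a new reading comes with each control period).
- manip.read_camera(name): name is "scene" or "side" or "wrist"; returns a dict with "pixels" (480x640x3 uint8, blue, green, red), "camera_matrix" (3x3 intrinsics, pixels), "rvec" (rotation vector, rad) and "tvec" (3), from world to camera coordinates, as OpenCV has them; the wrist camera has in their place "tool_from_camera" (4x4, takes a point from camera to tool coordinates, whose origin is the TCP and whose axes are the flange's). Camera axes: x right, y down, z forward; pixel columns grow to the right and rows downward; lengths in mm; the calibration is good to about 2 mm. A picture is of the moment at which its call begins: read the wrist's pose just before it. There is no depth.
- manip.hand_in(): hands the job in; it is judged then, once.
Trained networks look in a picture, given as the dict that the camera call returned (one of the last four; its "shot" number tells which), for a name from the list of things; names that differ only in an ending like _2 or _b are one class to them, and where a whole thing is asked for, a point or a joint stands for the part that bears it (a point fixed in the world has none). Each returns a list of dicts, best first, with "p" (0 to 1); they miss things now and then, are a little off and sometimes report something else, mostly with a low value. They report only what shows in the picture. A call takes as long as a camera call. They do not tell look-alikes from the thing itself.
- manip.spot_in(picture, query): "position" ([column, row] in pixels, amid what is visible of it).
- manip.outline_of(picture, query): "region" (480x640 bool, what is visible of it) and "position" ([column, row] in pixels, amid what is visible of it).
The state is a dict: "t": time; "qpos": joint angles; "dq": joint speeds; "effort": joint torques, N m; "eef_pos": TCP position; "orientation": TCP orientation; "force": force on the tool from outside, world axes, zero at the start; "wrist_torque": the same for the moment, N m; "gripper_width": opening from 0.0 (shut) to 1.0 (fully open); "grasp_force": force on a finger pad.
Only numpy, scipy, OpenCV 4.12 (cv2) and the standard library are available. Lean on these libraries where they do the work, as an engineer would, in place of code of your own. Each camera call takes 0.05 s, during which the arm holds its last target. There are 200 camera calls.

TASK

Set up the dip stand dry, before the bath is poured: hang the wire basket by its handle on the hook of the stand's sprung head and let go of it. Then press the head down until its pointer is level with the marker on the scale, so that the basket hangs free inside the glass beaker, and only there, while holding the head down, swing the cam lever shut against the rail beside it. Finish without letting go: keep gripping lever and rail together, lever fully shut and pointer at the marker; leave the marker and the things round about as they are.

Things in the scene. Friction and masses are not known exactly. Their poses are not given: they have to be found in the camera images.
- basket: Stainless wire basket, 44 mm across, 34 mm high, 77 to 155 g, with a rigid closed handle of 12 x 3 mm strip in its own y-z plane: two upright legs at y = +-23.5 mm (50 mm over their outsides, straight from 8 to 86 mm height) and a shallow roof, ridge at 95 mm. Opening under the roof: 44 mm wide, 34 to 92 mm height. Squeeze the legs from outside, along y. Origin: centre of the underside, z up.
- handle_top (a point): Underside of the handle's ridge, on the basket's axis, 92 mm above its underside: the point that rests on the hook.
- handle_grip (a point): Middle between the handle's two legs, 74 mm above the basket's underside: a good grasp point. Axes as the basket's.
- dip_stand: Fixed dip stand. Origin: base centre, on the bench; x from the hook (-x, towards the robot) to the column, y to its left, z up. Grey base 270 mm long, y -108 to +82 mm, 12 mm high; square 20 mm column at x = +105 mm, black spring reel on top (369 mm high); glass beaker on the base at x = -64 mm; scale plate beside the column at x = +99, y = -78 mm.
- beaker: Glass beaker fixed on the stand's base below the hook, 96 mm across (102 mm at the rim), 80 mm high, wall 3 mm, floor 5 mm thick. Origin: centre of its underside, 12 mm above the bench; rim 92 mm above the bench.
- dip_head (a joint): Downward travel of the sprung head on the column, m: 0 = fully up (its start, push plate top 200 mm above the bench), 0.095 = fully down. A spring pulls it up with about 10 N, so that 4 to 6 N must press it down with the basket on; let go with the lever open, it rises to 0.
- push_point (a point): Point on the top face of the head's push plate, above the stand's origin (stand x = 0, y = 0). Axes as the stand's. The push plate is flat aluminium, 40 mm wide (x -20 to +20 mm) with round ends, y -50 to +82 mm from here, 6 mm thick: fingertips press on it. Rail and lever stand on it.
- push_plate: The push plate of the head (see push_point). Origin = push_point.
- head_rail: Fixed bar on the head, along the stand's x, from x = -34 to +58 mm, y = -16 to -5 mm, 24 mm high above the push plate. The lever shuts beside it and the two are squeezed together. Origin: its hook-side end, at stand x = -34 mm, y = -10.5 mm, at push-plate height.
- lever_handle: Black handle of the cam lever, 66 mm long, 12 mm wide, from 3 to 21 mm above the push plate. Origin: on the lever's upright pin, at stand x = 73.8 mm, y = +2 mm, at push-plate height; its -x axis runs along the lever to the free end, 98 mm away.
- lever_grip (a point): On the lever's centre line, 74 mm from its pin, 12 mm above the push plate. Shut, it lies at stand x = 0, y = +2 mm, and lever plus rail measure 24 mm across (y = -16 to +8 mm). Fully open, the lever's outer face is at y = +49 mm where x = 0 and +55 mm where x = -10 mm.
- cam_lever (a joint): Angle of the cam lever about its upright pin, rad: 0 = swung fully out to the stand's +y side, 0.50 = shut, parallel to the rail. Starts at 0 to 0.12 and stays where it is put. From 0.08 its cam squeezes the column: 2 to 5 N at lever_grip, towards -y, shuts it; near 0.42 it passes dead centre, and shut it locks the head.
- hook: Upturned hook of 8 mm round steel rod on the head, pointing to the stand's -x (to the robot). The rod runs along x; its level seat is from stand x = -78 to -52 mm, its tip at x = -89 mm rises to 33 mm above the push plate, 19 mm above the seat's top face. Origin: below the seat's middle, at push-plate height.
- hook_seat (a point): Top of the hook's rod at the middle of its seat (stand x = -64 mm, y = 0, 14 mm above the push plate): handle_top rests here, the handle across the rod, basket y along stand y.
- pointer_tip (a point): Tip of the head's dark pointer, in front of the scale plate, 12 mm above the push plate's top face (stand x = 88 mm, y = -75 mm).
- marker_tip (a point): Tip of the black marker clipped to the scale plate's outer edge; it points at the pointer's path from the -y side. The head is at depth when pointer_tip and marker_tip are level.
- depth_marker (a joint): Setting of the marker, m below the pointer's uppermost position (0.045 to 0.080): equals joint dip_head when the pointer is level with it.
- canister: Bystander: white canister with a steel lid, 54 x 54 x 92 mm. Origin at its underside.
- vial: Bystander: small white snap-lid vial, 36 x 36 x 46 mm. Origin at its underside.
- foam_block: Bystander: pale green foam block with a round recess, 62 x 94 x 44 mm. Origin at its underside.
Things that resemble listed ones, but are neither listed nor needed, are in the scene too. Leave any orange or yellow look-alike of the basket alone.

How it is judged (in metres and radians):
On the way, in this order (a step that is already met when the one before it is completed fails the run):
1. the basket hangs on the hook by its handle, let go, with the head still up (distance between handle_top and hook_seat below 0.02 m and contact force between basket and hook above 0.3 N and contact force between the fingers and basket below 0.05 N and value of joint dip_head below 0.02 m), for 0.3 s.
2. the fingers hold the head down with its pointer level with the marker (within 5 mm) while the cam lever is still open (z of pointer_tip in the frame of marker_tip between -0.005 and 0.005 m and value of joint cam_lever below 0.25 rad and (contact force between the fingers and push_plate above 1 N or contact force between the fingers and head_rail above 1 N or contact force between the fingers and lever_handle above 1 N)), for 0.2 s.
At the end, for the whole second after the job is handed in: Basket hangs still on the hook by its handle (handle_top within 20 mm of hook_seat), fingers off it, clear of the beaker; pointer_tip level with marker_tip within 5 mm; cam_lever above 0.46; fingers press over 2 N each on lever handle and rail (distance between handle_top and hook_seat below 0.02 m and contact force between basket and hook above 0.3 N and contact force between the fingers and basket below 0.05 N and z of pointer_tip in the frame of marker_tip between -0.005 and 0.005 m and value of joint cam_lever above 0.46 rad and contact force between the fingers and lever_handle above 2 N and contact force between the fingers and head_rail above 2 N and contact force between basket and beaker below 0.05 N and z of handle_top in the frame of beaker below 0.165 m and linear speed of basket below 0.05 m/s); the arm keeps its last pose, push and grip.
It fails at once if the cam lever was shut while the pointer was more than 10 mm off the marker (value of joint cam_lever above 0.4 rad and (z of pointer_tip in the frame of marker_tip above 0.01 m or z of pointer_tip in the frame of marker_tip below -0.01 m)).
It fails at once if the marker was shifted (distance of marker_tip from where it was at the start of the episode above 0.005 m).
It fails at once if the canister was disturbed (distance of canister from where it was at the start of the episode above 0.02 m).
It fails at once if the vial was disturbed (distance of vial from where it was at the start of the episode above 0.02 m).
It fails at once if the foam block was disturbed (distance of foam_block from where it was at the start of the episode above 0.02 m).
It also fails if it takes over 72 s, if anything falls off the work surface, if the arm or the gripper's body presses on something with over 40 N, if the wrist force passes 120 N, or if a joint passes its speed limit or range.

## Working session

There is one attempt and no reset: what is moved stays moved. The work goes in short steps, Python scripts to look and compute and a tool call to move; the robot and the scene stay as the last step left them, time stands still between calls to the robot, and variables do not carry over. Pictures are saved under pics/ and viewed, at most 10 in all, crops included, and the job is handed in when it is done.

Besides the shell and the picture viewer there is one more tool, called as name(argument=value, ...), one argument or row to a line, values as JSON. step_arm: Moves the arm, as the interface text tells. Its arguments: {"type":"object","properties":{"rows":{"type":"array"},"newtons":{"type":"number"}},"required":["rows"]}

```bash
mkdir -p pics; ls
cat > h.py <<'E'
from plant import manip
import cv2, numpy as np
def P(c):
    R=cv2.Rodrigues(np.array(c['rvec'],float))[0]; K=np.array(c['camera_matrix'],float)
    return K,R,np.array(c['tvec'],float).reshape(3)
def proj(c,p):
    K,R,t=P(c); q=K@(R@np.array(p,float)+t); return q[:2]/q[2]
def ray(c,uv):
    K,R,t=P(c); d=R.T@np.linalg.solve(K,[uv[0],uv[1],1.]); return -R.T@t,d/np.linalg.norm(d)
def onz(c,uv,z):
    o,d=ray(c,uv); return o+d*(z-o[2])/d[2]
def tri(cs,uvs):
    A=np.zeros((3,3));b=np.zeros(3)
    rs=[ray(c,u) for c,u in zip(cs,uvs)]
    for o,d in rs:
        M=np.eye(3)-np.outer(d,d);A+=M;b+=M@o
    p=np.linalg.solve(A,b); return p,[round(float(np.linalg.norm(np.cross(p-o,d))),1) for o,d in rs]
E
python3 - <<'E'
from h import *
np.set_printoptions(precision=1,suppress=True)
a=manip.read_camera('scene');b=manip.read_camera('side')
cv2.imwrite('pics/a.png',a['pixels']);cv2.imwrite('pics/b.png',b['pixels'])
for c in(a,b):
    print(ray(c,(320,240)))
for n in ['basket','handle_top','handle_grip','dip_stand','beaker','push_point','lever_handle','lever_grip','head_rail','hook_seat','pointer_tip','marker_tip','canister','vial','foam_block']:
    for nm,c in(('a',a),('b',b)):
        print(n,nm,[(np.round(d['position']),round(d['p'],2)) for d in manip.spot_in(c,n)[:4]])
E
```

```text
pics
(array([-167.1,  890.6, 1262.5]), array([ 0.5, -0.5, -0.7]))
(array([ 554.5, 1022.8,  738.3]), array([-0. , -0.8, -0.5]))
basket a [(array([316., 314.]), 0.9), (array([352., 306.]), 0.82), (array([279., 343.]), 0.67), (array([312., 191.]), 0.61)]
basket b [(array([390., 314.]), 0.93), (array([365., 385.]), 0.93), (array([364., 334.]), 0.72), (array([292., 191.]), 0.36)]
handle_top a [(array([349., 310.]), 0.96), (array([312., 314.]), 0.79), (array([276., 336.]), 0.7)]
handle_top b [(array([367., 382.]), 0.87), (array([388., 307.]), 0.77), (array([364., 333.]), 0.73), (array([297., 217.]), 0.3)]
handle_grip a [(array([354., 306.]), 0.81), (array([316., 315.]), 0.69), (array([278., 342.]), 0.64)]
handle_grip b [(array([365., 383.]), 0.94), (array([365., 332.]), 0.71), (array([395., 309.]), 0.55), (array([326., 260.]), 0.46)]
dip_stand a [(array([318., 234.]), 0.78)]
dip_stand b [(array([285., 264.]), 0.57), (array([301., 218.]), 0.31)]
beaker a [(array([348., 251.]), 0.69)]
beaker b [(array([325., 261.]), 0.73)]
push_point a [(array([314., 193.]), 0.9)]
push_point b [(array([283.,
[... 339 characters left out ...]
7.]), 0.41)]
head_rail b [(array([293., 188.]), 0.96), (array([278., 202.]), 0.28)]
hook_seat a [(array([312., 190.]), 0.85)]
hook_seat b [(array([280., 202.]), 0.93), (array([297., 218.]), 0.39)]
pointer_tip a [(array([311., 189.]), 0.96)]
pointer_tip b [(array([284., 199.]), 0.58)]
marker_tip a [(array([318., 316.]), 0.31)]
marker_tip b []
canister a [(array([246., 288.]), 0.85)]
canister b [(array([282., 202.]), 0.73), (array([271., 349.]), 0.59)]
vial a [(array([410., 224.]), 0.77), (array([311., 314.]), 0.56)]
vial b [(array([353., 227.]), 0.85), (array([292., 190.]), 0.27), (array([285., 199.]), 0.25)]
foam_block a [(array([222., 325.]), 0.8)]
foam_block b [(array([280., 409.]), 0.67)]
```

Run:
```python
import cv2
a=cv2.imread('pics/a.png');b=cv2.imread('pics/b.png')
cv2.imwrite('pics/a2.png',cv2.resize(a[130:380,180:450],(800,600)[:2] and (648,600),interpolation=2))
cv2.imwrite('pics/b2.png',cv2.resize(b[150:450,200:450],(500,600),interpolation=2))
```

```text
(no output)
```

View pics/a2.png

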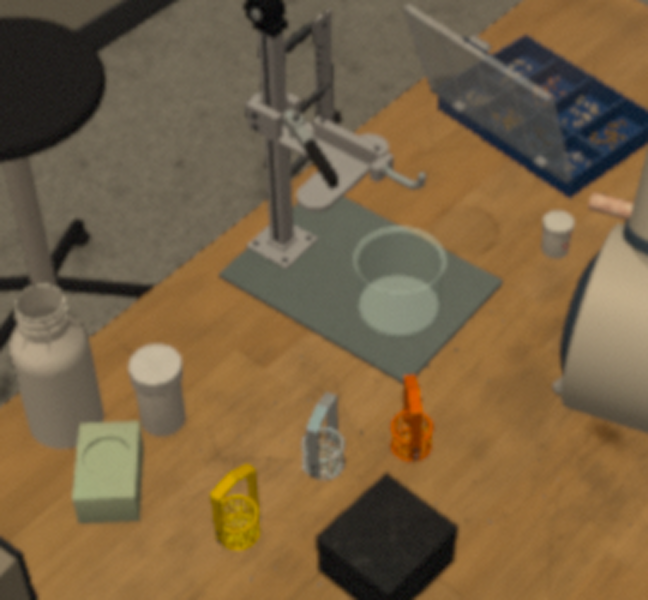

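View pics/b2.png

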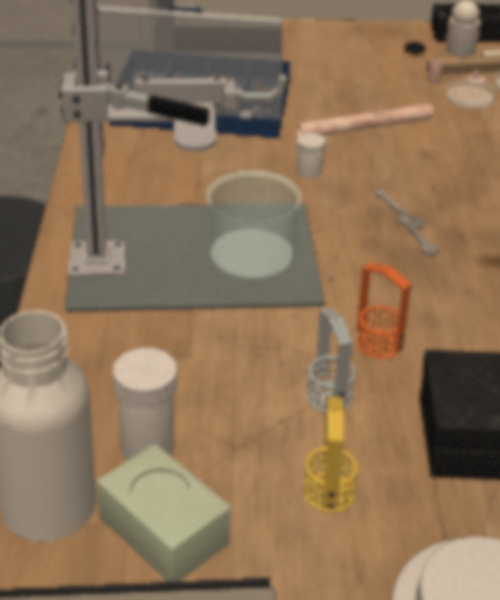

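The first crop shows the steel basket at about (316,314), the orange one at (352,308) and the yellow one at (279,342), with the stand and beaker behind them. In the side view the steel basket is at (365,332), base corners are at (233,303), (361,301) and (355,253), and the lever is open.

Run:
```python
from h import *
from scipy.optimize import least_squares
np.set_printoptions(precision=1,suppress=True)
a=manip.read_camera('scene');b=manip.read_camera('side')
A=[(271.7,244.6),(350,288),(388,247)];B=[(233.5,303.5),(361.5,301.5),(355,253)]
L=[(135,82,12),(-135,82,12),(-135,-108,12)]
for u,v in zip(A,B): print(tri([a,b],[u,v]),onz(a,u,12),onz(b,v,12))
# beaker rim/floor centres
bk=[((180+400/2.4,130+262/2.4-0),a),]
def res(p):
    x,y,w=p;c,s=np.cos(w),np.sin(w);r=[]
    for l,u,v in zip(L,A,B):
        q=np.array([x+c*l[0]-s*l[1],y+s*l[0]+c*l[1],l[2]])
        r+=list(proj(a,q)-u)+list(proj(b,q)-v)
    return r
s=least_squares(res,[600,0,0]);print(s.x,s.x[2],np.array(s.fun))
print('w',s.x[2]*57.3)
print('basket',tri([a,b],[(316,314),(364.5,333)]),'yaw pts', onz(b,(361.5,307),86),onz(b,(373,323),86))
for n,u,v in(('can',(246,288),(271,349)),('vial',(410,224),(353,227)),('foam',(222,325),(280,409)),('orange',(352,307),(390,313)),('yellow',(278,343),(365,385))): print(n,tri([a,b],[u,v]))
print(manip.sense()['orientation'])
```

```text
(array([714.3, 107.5,   9.2]), [0.3, 0.3]) [711.9 109.5  12. ] [713.8 110.6  12. ]
(array([450.8,  86.7,   6.3]), [2.4, 2.4]) [450.1  88.1  12. ] [450.5  97.3  12. ]
(array([456.3, -84.3,  16.6]), [3.8, 3.8]) [462.  -91.7  12. ] [453.8 -85.6  12. ]
[586.   20.8   0.1] 0.05141486109305804 [-1.2 -0.8 -1.3 -0.3 -0.9  2.4  1.7 -0.4  2.   0.5 -1.4 -2. ]
w 2.9460715406322255
basket (array([453.3, 217.2,  30.7]), [0.9, 0.9]) yaw pts [462.2 207.8  86. ] [444.7 252.2  86. ]
can (array([624.5, 287.2,  55.6]), [2.1, 2.1])
vial (array([ 456.3, -186.2,   27.2]), [4.1, 4.1])
foam (array([603.7, 392.9,  26.8]), [3.4, 3.4])
orange (array([399.2, 142.8,  23.7]), [3.5, 3.5])
yellow (array([463.1, 342.4,  29.9]), [2.7, 2.7])
[[ 0.9  0.4  0. ]
 [ 0.4 -0.9  0. ]
 [ 0.   0.  -1. ]]
```

```bash
cat >> h.py <<'E'
def go(p,yaw=None):
    "delta in tool axes to TCP target p (tool down), roll first-degree for tool x at yaw deg"
    s=manip.sense();R=np.array(s['orientation']);cur=np.array(s['eef_pos'])
    y=np.degrees(np.arctan2(R[1,0],R[0,0]))
    print('t',round(s['t'],2),'pos',np.round(cur,1),'yaw',round(y,2),'delta tool',np.round(R.T@(np.array(p)-cur),1),'roll',None if yaw is None else round(-(yaw-y),2),'tilt',np.round(R[2],3))
def wcam():
    s=manip.sense();c=manip.read_camera('wrist')
    T=np.eye(4);T[:3,:3]=s['orientation'];T[:3,3]=s['eef_pos']
    W=np.linalg.inv(T@np.array(c['tool_from_camera'],float))
    c['rvec']=cv2.Rodrigues(W[:3,:3])[0];c['tvec']=W[:3,3];return c
E
python3 - <<'E'
from h import *
go([440,200,300],21.5)
c=manip.read_camera('wrist');print(np.round(c['tool_from_camera'],2),c['camera_matrix'])
E
```

```text
t 1.7 pos [ 245.6 -574.7  231.3] yaw 23.13 delta tool [ 483.2 -636.1  -68.7] roll 1.63 tilt [ 0.  0. -1.]
[[ 0.0000e+00 -9.6000e-01 -2.9000e-01  7.3070e+01]
 [ 1.0000e+00  0.0000e+00  0.0000e+00  1.4000e-01]
 [-0.0000e+00 -2.9000e-01  9.6000e-01 -1.4336e+02]
 [ 0.0000e+00  0.0000e+00  0.0000e+00  1.0000e+00]] [[414.64320865   0.         319.62177513]
 [  0.         414.64320865 233.45862665]
 [  0.           0.           1.        ]]
```

step_arm(
  rows=[
    {"x": 24, "y": -32, "z": -8, "jaw": -1},
    {"x": 24, "y": -32, "z": -8},
    {"x": 24, "y": -32, "z": -8},
    {"x": 24, "y": -32, "z": -8},
    {"x": 24, "y": -32, "z": -8},
    {"x": 24, "y": -32, "z": -8},
    {"x": 24, "y": -32, "z": -8},
    {"x": 24, "y": -32, "z": -8},
  ],
)

```text
schema error: expected keys x, y, z, roll, jaw
```

step_arm(
  rows=[
    {"x": 24, "y": -32},
    {"x": 24, "y": -32},
    {"x": 24, "y": -32},
    {"x": 24, "y": -32},
    {"x": 24, "y": -32},
    {"x": 24, "y": -32},
    {"x": 24, "y": -32},
    {"x": 24, "y": -32},
  ],
)

```text
schema error: expected keys x, y, z, roll, jaw
```

```bash
python3 -c "
from h import *
go([440,200,290],21.5)"
```

```text
t 1.75 pos [ 245.6 -574.7  231.3] yaw 23.14 delta tool [ 483.2 -636.   -58.7] roll 1.64 tilt [ 0.  0. -1.]
```

step_arm(
  rows=[
    {"x": 24, "y": -32, "z": -8, "roll": 0, "jaw": -1},
    {"x": 24, "y": -32, "z": -8, "roll": 0, "jaw": -1},
    {"x": 24, "y": -32, "z": -8, "roll": 0, "jaw": -1},
    {"x": 24, "y": -32, "z": -8, "roll": 0, "jaw": -1},
    {"x": 24, "y": -32, "z": -8, "roll": 0, "jaw": -1},
    {"x": 24, "y": -32, "z": -8, "roll": 0, "jaw": -1},
    {"x": 24, "y": -32, "z": -8, "roll": 0, "jaw": -1},
    {"x": 24, "y": -32, "z": -8, "roll": 0, "jaw": -1},
  ],
)

```text
t: 2.42
eef_pos: [321.5, -262.1, 295.8]
orientation: [[0.92, 0.392, 0.0], [0.392, -0.92, -0.0], [0.0, 0.0, -1.0]]
force: [0.3, 0.1, 0.3]
gripper_width: 0.998
grasp_force: 0.0
```

step_arm(
  rows=[
    {"x": 24, "y": -32, "z": 0, "roll": 0, "jaw": -1},
    {"x": 24, "y": -32, "z": 0, "roll": 0, "jaw": -1},
    {"x": 24, "y": -32, "z": 0, "roll": 0, "jaw": -1},
    {"x": 24, "y": -32, "z": 0, "roll": 0, "jaw": -1},
    {"x": 24, "y": -32, "z": 0, "roll": 0, "jaw": -1},
    {"x": 24, "y": -32, "z": 0, "roll": 0, "jaw": -1},
    {"x": 24, "y": -32, "z": 0, "roll": 0, "jaw": -1},
    {"x": 24, "y": -32, "z": 0, "roll": 0, "jaw": -1},
  ],
)

```text
t: 3.08
eef_pos: [397.5, 49.0, 295.6]
orientation: [[0.92, 0.393, 0.001], [0.393, -0.92, -0.0], [0.001, 0.0, -1.0]]
force: [0.5, -0.9, 0.2]
gripper_width: 0.995
grasp_force: 0.0
```

```bash
python3 -c "
from h import *
go([440,200,290],21.5)"
```

```text
t 3.08 pos [397.5  49.  295.6] yaw 23.14 delta tool [  98.4 -122.1    5.6] roll 1.64 tilt [ 0.001  0.    -1.   ]
```

step_arm(
  rows=[
    {"x": 24, "y": -30, "z": 0, "roll": 0, "jaw": -1},
    {"x": 24, "y": -30, "z": 0, "roll": 0, "jaw": -1},
    {"x": 24, "y": -30, "z": 10, "roll": 0, "jaw": -1},
    {"x": 20, "y": -30, "z": 10, "roll": 0, "jaw": -1},
    {"x": 0, "y": 0, "z": 10, "roll": 0, "jaw": -1},
    {"x": 0, "y": 0, "z": 0, "roll": 0, "jaw": -1},
    {"x": 0, "y": 0, "z": 0, "roll": 0, "jaw": -1},
  ],
)

```text
t: 3.67
eef_pos: [434.5, 193.3, 265.1]
orientation: [[0.919, 0.394, -0.001], [0.394, -0.919, -0.001], [-0.001, 0.0, -1.0]]
force: [0.1, -0.3, 0.3]
gripper_width: 0.999
grasp_force: 0.0
```

Run:
```python
from h import *
c=wcam();cv2.imwrite('pics/w1.png',c['pixels'])
for n in ['basket','handle_top','handle_grip']:
    print(n,[(np.round(d['position']),round(d['p'],2)) for d in manip.spot_in(c,n)[:4]])
print(proj(c,[453,217,92]),proj(c,[453,217,0]))
```

```text
basket [(array([294., 164.]), 0.95), (array([170.,  88.]), 0.75), (array([348., 251.]), 0.72), (array([562., 182.]), 0.21)]
handle_top [(array([352., 254.]), 0.79), (array([295., 161.]), 0.64), (array([166.,  88.]), 0.62)]
handle_grip [(array([348., 247.]), 0.83), (array([295., 163.]), 0.8), (array([165.,  91.]), 0.63)]
[300.24951657 169.88562008] [304.43906675 155.8673908 ]
```

View pics/w1.png

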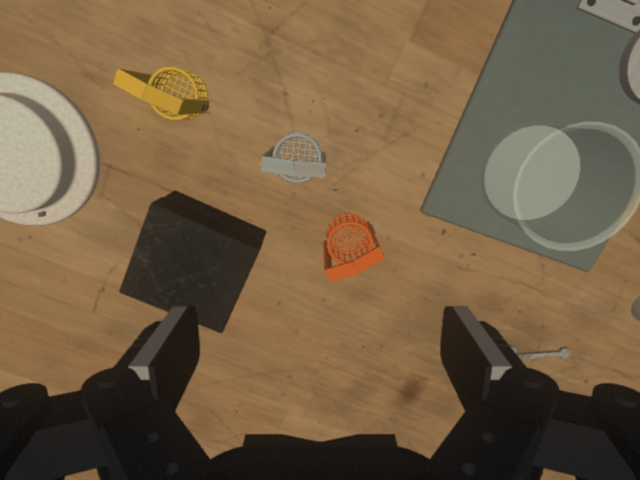

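The wrist view shows the steel basket at (294,164) with its handle roof from (262,165) to (326,170). The near base corners are at (421,211) and (588,270), the beaker floor at (532,172) and its rim at (581,186).

Run:
```python
from h import *
np.set_printoptions(precision=1,suppress=True)
c=wcam()
p=onz(c,(262,165),86);q=onz(c,(326,170),86);d=p-q
print(p,q,np.linalg.norm(d),'ctr',(p+q)/2,'yaw of y',np.degrees(np.arctan2(d[1],d[0])))
print('corners',onz(c,(421,211),12),onz(c,(588,270),12),'beaker floor',onz(c,(532,172),17),'rim',onz(c,(581,186),92))
m=(p+q)/2
go([m[0],m[1],150],np.degrees(np.arctan2(d[1],d[0]))-90)
g=manip.outline_of(c,'basket')[0]['region'];ys,xs=np.where(g);print(xs.min(),xs.max(),ys.min(),ys.max())
```

```text
[445.  245.1  86. ] [460.9 197.9  86. ] 49.8723235832325 ctr [452.9 221.5  86. ] yaw of y 108.62364976561823
corners [451.1  90.4  12. ] [462.8 -96.6  12. ] beaker floor [526.8  12.7  17. ] rim [527.7  11.9  92. ]
t 3.92 pos [435.2 192.7 266. ] yaw 23.05 delta tool [ 27.4 -19.6 116. ] roll 4.43 tilt [ 0.  0. -1.]
260 324 133 183
```

step_arm(
  rows=[
    {"x": 0, "y": 0, "z": 10, "roll": 4.4, "jaw": -1},
    {"x": 13, "y": -11, "z": 30, "roll": 0, "jaw": -1},
    {"x": 13, "y": -11, "z": 36, "roll": 0, "jaw": -1},
    {"x": 0, "y": 0, "z": 20, "roll": 0, "jaw": -1},
    {"x": 0, "y": 0, "z": 0, "roll": 0, "jaw": -1},
  ],
)

```text
t: 4.38
eef_pos: [450.9, 222.0, 166.0]
orientation: [[0.947, 0.321, -0.005], [0.321, -0.947, -0.002], [-0.006, 0.0, -1.0]]
force: [-0.6, -2.2, -0.8]
gripper_width: 0.999
grasp_force: 0.0
```

Run:
```python
from h import *
go([452.9,221.5,57],18.6)
```

```text
t 4.38 pos [450.9 222.  166. ] yaw 18.73 delta tool [  2.3   1.1 109. ] roll 0.13 tilt [-0.006  0.    -1.   ]
```

step_arm(
  rows=[
    {"x": 0, "y": 0, "z": 27, "roll": 0, "jaw": -1},
    {"x": 0, "y": 0, "z": 27, "roll": 0, "jaw": -1},
    {"x": 0, "y": 0, "z": 27, "roll": 0, "jaw": -1},
    {"x": 0, "y": 0, "z": 20, "roll": 0, "jaw": -1},
    {"x": 0, "y": 0, "z": 8, "roll": 0, "jaw": -1},
    {"x": 0, "y": 0, "z": 0, "roll": 0, "jaw": -1},
    {"x": 0, "y": 0, "z": 0, "roll": 0, "jaw": -1},
  ],
)

```text
t: 4.97
eef_pos: [453.2, 222.6, 61.5]
orientation: [[0.947, 0.321, 0.001], [0.321, -0.947, 0.0], [0.001, -0.0, -1.0]]
force: [-0.3, -0.8, 0.9]
gripper_width: 0.996
grasp_force: 0.0
```

step_arm(
  rows=[
    {"x": 0, "y": 0, "z": 0, "roll": 0, "jaw": 0.6},
    {"x": 0, "y": 0, "z": 0, "roll": 0, "jaw": 0.6},
    {"x": 0, "y": 0, "z": 0, "roll": 0, "jaw": 0.6},
    {"x": 0, "y": 0, "z": 0, "roll": 0, "jaw": 0.6},
    {"x": 0, "y": 0, "z": 0, "roll": 0, "jaw": 0.6},
    {"x": 0, "y": 0, "z": 0, "roll": 0, "jaw": 0.6},
    {"x": 0, "y": 0, "z": 0, "roll": 0, "jaw": 0.6},
  ],
  newtons=30,
)

```text
t: 5.55
eef_pos: [453.2, 223.0, 61.4]
orientation: [[0.947, 0.321, 0.002], [0.321, -0.947, 0.001], [0.002, -0.0, -1.0]]
force: [-1.6, 0.9, 13.1]
gripper_width: 0.58
grasp_force: 29.0
```

step_arm(
  rows=[
    {"x": 0, "y": 0, "z": -10, "roll": 0, "jaw": 0.6},
    {"x": 0, "y": 0, "z": -25, "roll": 0, "jaw": 0.6},
    {"x": 0, "y": 0, "z": -35, "roll": 0, "jaw": 0.6},
    {"x": 0, "y": 0, "z": -35, "roll": 0, "jaw": 0.6},
    {"x": 0, "y": 0, "z": -35, "roll": 5.4, "jaw": 0.6},
    {"x": 0, "y": 0, "z": -25, "roll": 5, "jaw": 0.6},
    {"x": 0, "y": 0, "z": 0, "roll": 5, "jaw": 0.6},
    {"x": 0, "y": 0, "z": 0, "roll": 0, "jaw": 0.6},
  ],
)

```text
t: 6.22
eef_pos: [453.0, 222.9, 227.6]
orientation: [[0.999, 0.054, 0.004], [0.054, -0.999, 0.001], [0.004, -0.001, -1.0]]
force: [-0.4, -0.8, -0.8]
gripper_width: 0.58
grasp_force: 32.3
```

Run:
```python
from h import *
go([456.2,8.7,225],3.3)
print(manip.sense()['qpos'],manip.sense()['gripper_width'])
```

```text
t 6.22 pos [453.  222.9 227.6] yaw 3.08 delta tool [ -8.4 214.    2.4] roll -0.22 tilt [ 0.004 -0.001 -1.   ]
[3.38816057e-01 3.28019023e-01 1.64397780e+00 7.70475557e-06
 1.16584533e+00 1.85586613e+00] 0.5795064204399927
```

step_arm(
  rows=[
    {"x": -2, "y": 30, "z": 0, "roll": 0, "jaw": 0.6},
    {"x": -2, "y": 36, "z": 0, "roll": 0, "jaw": 0.6},
    {"x": -2, "y": 36, "z": 0, "roll": 0, "jaw": 0.6},
    {"x": -2, "y": 36, "z": 0, "roll": 0, "jaw": 0.6},
    {"x": 0, "y": 36, "z": 0, "roll": 0, "jaw": 0.6},
    {"x": 0, "y": 30, "z": 0, "roll": 0, "jaw": 0.6},
    {"x": 0, "y": 10, "z": 0, "roll": 0, "jaw": 0.6},
    {"x": 0, "y": 0, "z": 0, "roll": 0, "jaw": 0.6},
  ],
)

```text
t: 6.88
eef_pos: [456.6, 6.5, 225.0]
orientation: [[0.998, 0.058, -0.001], [0.058, -0.998, -0.0], [-0.001, 0.0, -1.0]]
force: [0.3, 0.0, -1.6]
gripper_width: 0.577
grasp_force: 32.3
```

Run:
```python
from h import *
np.set_printoptions(precision=1,suppress=True)
w,y0=np.radians(3.3),np.array([591,16.5,0.])
R=np.array([[np.cos(w),-np.sin(w),0],[np.sin(w),np.cos(w),0],[0,0,1]])
c=wcam();im=c['pixels'].copy()
for p in [(-89,0,229),(-64,0,214),(-20,0,200),(-34,-10.5,224),(58,-10.5,224),(0,82,200),(0,-50,200),(73.8,2,221),(88,-75,212)]:
    u=proj(c,y0+R@np.array(p,float));print(p,u);cv2.circle(im,tuple(int(v) for v in u),2,(0,0,255),-1)
cv2.imwrite('pics/w2.png',im)
go([0,0,0],3.3)
for n in ['hook_seat','lever_handle','head_rail','pointer_tip','marker_tip']: print(n,[(d['position'],round(d['p'],2)) for d in manip.spot_in(c,n)[:3]])
```

```text
(-89, 0, 229) [310.9 190.5]
(-64, 0, 214) [311.3 113.3]
(-20, 0, 200) [311.5 -15.3]
(-34, -10.5, 224) [343.8  14.1]
(58, -10.5, 224) [ 350.6 -399. ]
(0, 82, 200) [ 72.8 -81.4]
(0, -50, 200) [456.5 -80.9]
(73.8, 2, 221) [ 299.8 -476. ]
(88, -75, 212) [ 603.9 -509.5]
t 6.93 pos [456.5   7.9 225. ] yaw 3.33 delta tool [-455.9  -18.5  225.5] roll 0.03 tilt [-0. -0. -1.]
hook_seat [([339.4, 12.7], 0.63), ([310.4, 51.1], 0.61)]
lever_handle [([327.5, 96.1], 0.23)]
head_rail [([339.8, 10.3], 0.61)]
pointer_tip [([309.0, 52.0], 0.81)]
marker_tip [([321.0, 117.2], 0.53)]
```

View pics/w2.png

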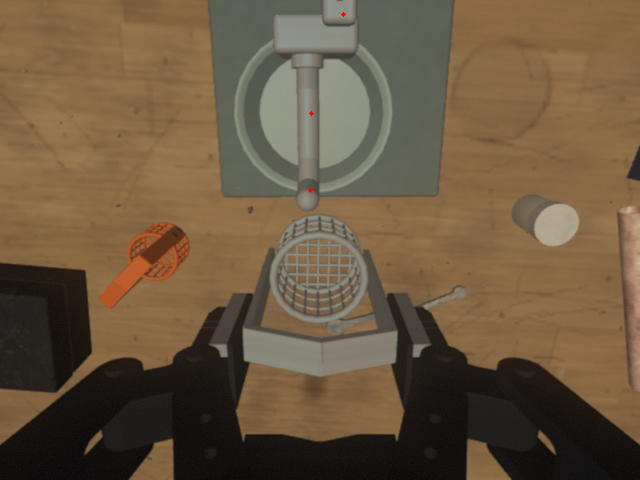

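step_arm(
  rows=[
    {"x": 16, "y": -1, "z": 0, "roll": 0, "jaw": 0.6},
    {"x": 18, "y": -1, "z": 0, "roll": 0, "jaw": 0.6},
    {"x": 18, "y": 0, "z": 0, "roll": 0, "jaw": 0.6},
    {"x": 15, "y": 0, "z": 0, "roll": 0, "jaw": 0.6},
    {"x": 0, "y": 0, "z": 10, "roll": 0, "jaw": 0.6},
    {"x": 0, "y": 0, "z": 13, "roll": 0, "jaw": 0.6},
    {"x": 0, "y": 0, "z": 10, "roll": 0, "jaw": 0.6},
    {"x": 0, "y": 0, "z": 0, "roll": 0, "jaw": 0.6},
  ],
)

```text
t: 7.85
eef_pos: [522.1, 15.1, 190.1]
orientation: [[0.998, 0.059, -0.004], [0.059, -0.998, 0.0], [-0.004, -0.001, -1.0]]
force: [-0.5, -0.1, -1.3]
gripper_width: 0.573
grasp_force: 32.3
```

step_arm(
  rows=[
    {"x": 0, "y": 0, "z": 4, "roll": 0, "jaw": 0.6},
    {"x": 0, "y": 0, "z": 0, "roll": 0, "jaw": 0.6},
  ],
)

```text
t: 8.02
eef_pos: [523.4, 14.6, 188.0]
orientation: [[0.998, 0.059, -0.001], [0.059, -0.998, 0.0], [-0.001, -0.0, -1.0]]
force: [-0.1, 0.2, -0.6]
gripper_width: 0.579
grasp_force: 32.3
```

step_arm(
  rows=[
    {"x": 0, "y": 0, "z": 4, "roll": 0, "jaw": 0.6},
    {"x": 0, "y": 0, "z": 0, "roll": 0, "jaw": 0.6},
    {"x": 0, "y": 0, "z": 0, "roll": 0, "jaw": 0.6},
  ],
)

```text
t: 8.27
eef_pos: [523.7, 14.4, 184.4]
orientation: [[0.998, 0.058, 0.0], [0.058, -0.998, 0.0], [0.0, -0.0, -1.0]]
force: [-0.2, 0.8, -1.2]
gripper_width: 0.584
grasp_force: 32.3
```

step_arm(
  rows=[
    {"x": 0, "y": 0, "z": 2, "roll": 0, "jaw": 0.6},
    {"x": 0, "y": 0, "z": 0, "roll": 0, "jaw": 0.6},
    {"x": 0, "y": 0, "z": 0, "roll": 0, "jaw": 0.6},
  ],
)

```text
t: 8.52
eef_pos: [524.0, 14.4, 182.6]
orientation: [[0.998, 0.058, 0.001], [0.058, -0.998, -0.0], [0.001, 0.0, -1.0]]
force: [-0.7, -0.2, 4.6]
gripper_width: 0.577
grasp_force: 32.9
```

step_arm(
  rows=[
    {"x": 0, "y": 0, "z": 0, "roll": 0, "jaw": -0.3},
    {"x": 0, "y": 0, "z": 0, "roll": 0, "jaw": -0.6},
    {"x": 0, "y": 0, "z": 0, "roll": 0, "jaw": -1},
    {"x": 0, "y": 0, "z": 0, "roll": 0, "jaw": -1},
    {"x": 0, "y": 0, "z": 0, "roll": 0, "jaw": -1},
    {"x": 0, "y": 0, "z": 0, "roll": 0, "jaw": -1},
    {"x": 0, "y": 0, "z": 0, "roll": 0, "jaw": -1},
  ],
)

```text
t: 9.1
eef_pos: [523.8, 14.4, 182.3]
orientation: [[0.998, 0.058, -0.0], [0.058, -0.998, -0.0], [-0.0, -0.0, -1.0]]
force: [0.4, -0.9, -0.6]
gripper_width: 1.0
grasp_force: 0.0
```

Run:
```python
from h import *
a=manip.read_camera('scene');b=manip.read_camera('side');c=wcam();go([0,0,0])
A=cv2.resize(a['pixels'][130:250,270:400],(390,360),interpolation=2);B=cv2.resize(b['pixels'][160:300,210:350],(360,360),interpolation=2)
cv2.imwrite('pics/c.png',np.hstack([A,B]))
```

```text
t 9.25 pos [523.8  14.4 182.3] yaw 3.34 delta tool [-523.7  -16.1  182.3] roll None tilt [-0.  0. -1.]
```

View pics/c.png

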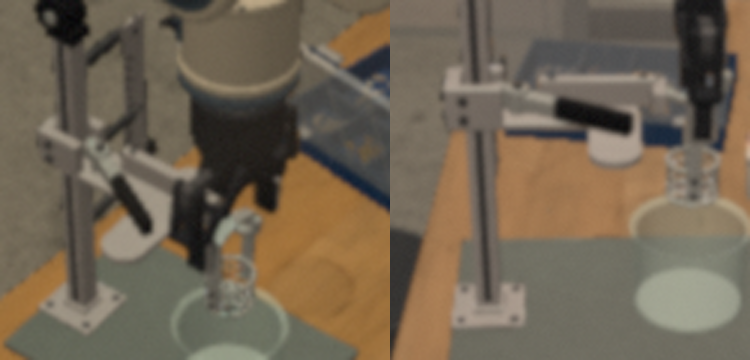

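The basket hangs on the hook by its handle, with the fingers open and clear. Next I raise the arm and triangulate the marker with the wrist camera.

step_arm(
  rows=[
    {"x": 0, "y": 0, "z": -5, "roll": 0, "jaw": -1},
    {"x": 0, "y": 0, "z": -15, "roll": 0, "jaw": -1},
    {"x": 0, "y": 0, "z": -30, "roll": 0, "jaw": -1},
    {"x": 0, "y": 0, "z": -35, "roll": 0, "jaw": -1},
    {"x": 15, "y": 8, "z": -5, "roll": 0, "jaw": -1},
    {"x": 25, "y": 0, "z": 0, "roll": 0, "jaw": -1},
    {"x": 13, "y": 0, "z": 0, "roll": 0, "jaw": -1},
    {"x": 0, "y": 0, "z": 0, "roll": 0, "jaw": -1},
  ],
)

```text
t: 9.92
eef_pos: [579.3, 9.5, 272.7]
orientation: [[0.998, 0.058, 0.002], [0.058, -0.998, -0.0], [0.002, 0.0, -1.0]]
force: [-0.9, 0.7, -0.5]
gripper_width: 0.998
grasp_force: 0.0
```

Run:
```python
from h import *
import pickle
c=wcam();cv2.imwrite('pics/w3.png',c['pixels']);go([0,0,0]);pickle.dump(c,open('w3.pkl','wb'))
for n in ['marker_tip','pointer_tip','hook_seat','head_rail','lever_handle']: print(n,[(d['position'],round(d['p'],2)) for d in manip.spot_in(c,n)[:3]])
```

```text
t 9.97 pos [577.8   9.5 272.4] yaw 3.34 delta tool [-577.4  -24.1  272.2] roll None tilt [ 0. -0. -1.]
marker_tip [([461.3, 57.9], 0.81), ([253.3, 227.9], 0.51)]
pointer_tip [([297.7, 196.9], 0.89)]
hook_seat [([299.6, 197.0], 0.95)]
head_rail [([321.5, 209.3], 0.78)]
lever_handle [([238.1, 204.9], 0.64)]
```

step_arm(
  rows=[
    {"x": 0, "y": 30, "z": 0, "roll": 0, "jaw": -1},
    {"x": 0, "y": 40, "z": 0, "roll": 0, "jaw": -1},
    {"x": 0, "y": 40, "z": 0, "roll": 0, "jaw": -1},
    {"x": 0, "y": 30, "z": 0, "roll": 0, "jaw": -1},
    {"x": 0, "y": 0, "z": 0, "roll": 0, "jaw": -1},
    {"x": 0, "y": 0, "z": 0, "roll": 0, "jaw": -1},
  ],
)

```text
t: 10.72
eef_pos: [584.8, -131.6, 272.2]
orientation: [[0.998, 0.056, -0.0], [0.056, -0.998, 0.0], [-0.0, -0.0, -1.0]]
force: [0.1, 0.4, 0.1]
gripper_width: 0.994
grasp_force: 0.0
```

Run:
```python
from h import *
import pickle
c=wcam();cv2.imwrite('pics/w4.png',c['pixels']);go([0,0,0]);pickle.dump(c,open('w4.pkl','wb'))
for n in ['marker_tip','pointer_tip','hook_seat','head_rail','lever_handle']: print(n,[(d['position'],round(d['p'],2)) for d in manip.spot_in(c,n)[:3]])
w3=cv2.imread('pics/w3.png')
cv2.imwrite('pics/w34.png',np.hstack([w3[:400,240:640],c['pixels'][:400,200:600]]))
```

```text
t 10.77 pos [ 584.8 -130.4  272.2] yaw 3.27 delta tool [-576.3 -163.4  272.5] roll None tilt [-0. -0. -1.]
marker_tip [([225.9, 48.9], 0.97), ([45.7, 188.7], 0.26)]
pointer_tip [([47.0, 185.7], 0.8)]
hook_seat []
head_rail [([45.7, 187.7], 0.63)]
lever_handle [([6.8, 78.1], 0.62)]
```

View pics/w34.png

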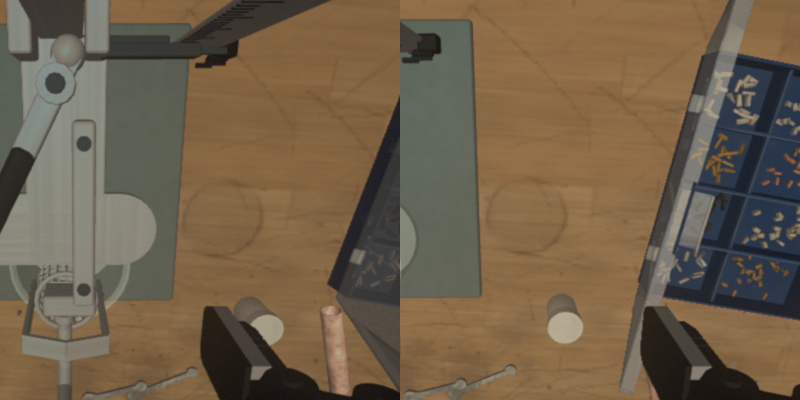

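The first view shows the scale with the pointer and the marker near (460,55), plus the rail and lever. The second has the marker near (225,49). I zoom in on both.

Run:
```python
import cv2,numpy as np
a=cv2.imread('pics/w3.png')[0:100,340:540];b=cv2.imread('pics/w4.png')[0:100,80:280]
f=lambda i:cv2.resize(np.clip(i.astype(float)*1.8,0,255).astype('uint8'),(800,400)[:2] and (600,300),interpolation=2)
cv2.imwrite('pics/z.png',np.vstack([f(a),f(b)]))
```

```text
(no output)
```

View pics/z.png

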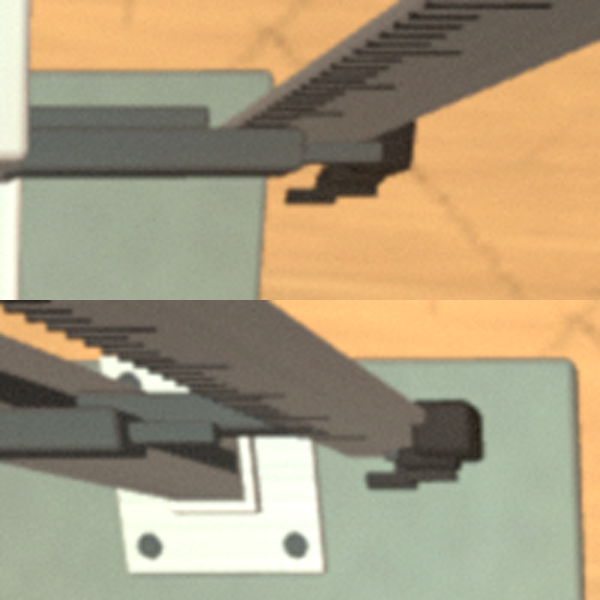

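The zooms give the marker tip at (435.7,65.3) and (202.3,60.3), and the pointer tip at (467,50.7) and (151.7,44.3).

Run:
```python
from h import *
import pickle
np.set_printoptions(precision=1,suppress=True)
c,d=[pickle.load(open(f,'rb')) for f in('w3.pkl','w4.pkl')]
m,e=tri([c,d],[(435.7,65.3),(202.3,60.3)]);p,e2=tri([c,d],[(467,50.7),(151.7,44.3)])
print('marker',m,e,'pointer',p,e2,'depth',p[2]-m[2])
print('rail near/far',onz(c,(324,304),224),onz(c,(324,121),224),'pin',onz(c,(295,83),224),'plate round end',onz(c,(397,226),200))
print('lever pt',onz(c,(252,190),221), manip.sense()['qpos'])
```

```text
marker [680.4 -56.1 145.5] [0.1, 0.1] pointer [680.2 -51.9 213.6] [0.1, 0.1] depth 68.14971153563317
rail near/far [556.2   5.  224. ] [646.3  10.6 224. ] pin [661.5  24.2 224. ] plate round end [593.  -32.6 200. ]
lever pt [612.5  42.9 221. ] [-0.3  0.4  1.4  0.   1.4  1.2]
```

step_arm(
  rows=[
    {"x": 0, "y": 0, "z": 0, "roll": -7, "jaw": -1},
    {"x": 0, "y": 0, "z": 0, "roll": -7, "jaw": -1},
    {"x": 0, "y": 0, "z": 0, "roll": -7, "jaw": -1},
    {"x": 0, "y": 0, "z": 0, "roll": -7, "jaw": -1},
    {"x": 0, "y": 0, "z": 0, "roll": -7, "jaw": -1},
    {"x": 0, "y": 0, "z": 0, "roll": -7, "jaw": -1},
    {"x": 0, "y": 0, "z": 0, "roll": -7, "jaw": -1},
    {"x": 0, "y": 0, "z": 0, "roll": -7, "jaw": -1},
  ],
)

```text
t: 11.68
eef_pos: [585.3, -129.5, 272.4]
orientation: [[0.504, 0.864, 0.0], [0.864, -0.504, 0.0], [0.0, 0.0, -1.0]]
force: [-0.3, -0.2, 0.5]
gripper_width: 0.999
grasp_force: 0.0
```

step_arm(
  rows=[
    {"x": 0, "y": 0, "z": 0, "roll": -7, "jaw": -1},
    {"x": 0, "y": 0, "z": 0, "roll": -7, "jaw": -1},
    {"x": 0, "y": 0, "z": 0, "roll": -7, "jaw": -1},
    {"x": 0, "y": 0, "z": 0, "roll": -7, "jaw": -1},
    {"x": 0, "y": 0, "z": 0, "roll": -7, "jaw": -1},
    {"x": 0, "y": 0, "z": 0, "roll": -7, "jaw": -1},
    {"x": 0, "y": 0, "z": 0, "roll": -7, "jaw": -1},
    {"x": 0, "y": 0, "z": 0, "roll": -7, "jaw": -1},
  ],
)

```text
t: 12.35
eef_pos: [585.3, -129.4, 272.4]
orientation: [[-0.434, 0.901, 0.0], [0.901, 0.434, 0.0], [-0.0, 0.0, -1.0]]
force: [-0.6, 0.2, -0.4]
gripper_width: 0.999
grasp_force: 0.0
```

step_arm(
  rows=[
    {"x": 0, "y": 0, "z": 0, "roll": -7, "jaw": -1},
    {"x": 0, "y": 0, "z": 0, "roll": -7, "jaw": -1},
    {"x": 0, "y": 0, "z": 0, "roll": -7, "jaw": -1},
    {"x": 0, "y": 0, "z": 0, "roll": -7, "jaw": -1},
    {"x": 0, "y": 0, "z": 0, "roll": -7, "jaw": -1},
    {"x": 0, "y": 0, "z": 0, "roll": -7, "jaw": -1},
    {"x": 0, "y": 0, "z": 0, "roll": -7, "jaw": -1},
    {"x": 0, "y": 0, "z": 0, "roll": -7, "jaw": -1},
  ],
)

```text
t: 13.02
eef_pos: [585.3, -129.4, 272.3]
orientation: [[-0.99, 0.144, -0.0], [0.144, 0.99, 0.0], [0.0, 0.0, -1.0]]
force: [-0.6, -0.3, -0.3]
gripper_width: 0.997
grasp_force: 0.0
```

step_arm(
  rows=[
    {"x": 0, "y": 0, "z": 0, "roll": -7, "jaw": -1},
    {"x": 0, "y": 0, "z": 0, "roll": -5.2, "jaw": -1},
    {"x": 0, "y": 0, "z": 0, "roll": 0, "jaw": -1},
    {"x": 0, "y": 0, "z": 0, "roll": 0, "jaw": -1},
  ],
)

```text
t: 13.35
eef_pos: [585.3, -129.7, 272.3]
orientation: [[-0.998, -0.059, 0.0], [-0.059, 0.998, -0.0], [-0.0, -0.0, -1.0]]
force: [-0.2, 0.8, 0.5]
gripper_width: 0.997
grasp_force: 0.0
```

```bash
cat >> h.py <<'E'
W=np.radians(3.45);O=np.array([588.6,17.6,0.])
RS=np.array([[np.cos(W),-np.sin(W),0],[np.sin(W),np.cos(W),0],[0,0,1]])
def S(*p): return O+RS@np.array(p,float)
def where():
    s=manip.sense();print('stand pos',np.round(RS.T@(np.array(s['eef_pos'])-O),1),'F',np.round(s['force'],1),'w',round(s['gripper_width']*85,1),'g',round(s['grasp_force'],1))
E
python3 -c "
from h import *
go(S(-8,21,250),183.45);where();print(manip.sense()['qpos'])"
```

```text
t 13.35 pos [ 585.3 -129.7  272.3] yaw -176.6 delta tool [ -4.  167.8  22.3] roll -360.05 tilt [-0. -0. -1.]
stand pos [ -12.1 -146.8  272.3] F [-0.2  0.8  0.5] w 84.8 g 0.0
[-3.17606268e-01  4.21378879e-01  1.35405299e+00  4.67565411e-06
  1.36613372e+00 -1.94776925e+00]
```

step_arm(
  rows=[
    {"x": -1, "y": 28, "z": 0, "roll": 0, "jaw": -1},
    {"x": -1, "y": 35, "z": 0, "roll": 0, "jaw": -1},
    {"x": -1, "y": 35, "z": 0, "roll": 0, "jaw": -1},
    {"x": -1, "y": 35, "z": 0, "roll": 0, "jaw": -1},
    {"x": 0, "y": 25, "z": 0, "roll": 0, "jaw": -1},
    {"x": 0, "y": 10, "z": 0, "roll": 0, "jaw": -1},
    {"x": 0, "y": 0, "z": 0, "roll": 0, "jaw": -1},
    {"x": 0, "y": 0, "z": 0, "roll": 0, "jaw": -1},
  ],
)

```text
t: 14.02
eef_pos: [579.0, 37.7, 272.3]
orientation: [[-0.998, -0.061, 0.0], [-0.061, 0.998, -0.0], [-0.0, -0.0, -1.0]]
force: [0.4, 0.5, 1.0]
gripper_width: 1.005
grasp_force: 0.0
```

Run:
```python
from h import *
go(S(-8,21,200),None);where();c=wcam();im=c['pixels'].copy()
for p in [(-34,-16,224),(-34,-5,224),(58,-16,224),(-8,-21.5,200),(-8,63.5,200),(0,82,200),(0,-50,200)]:
    u=proj(c,S(*p));cv2.circle(im,tuple(int(v) for v in u),2,(0,0,255),-1)
cv2.imwrite('pics/w5.png',im)
```

```text
t 14.02 pos [579.   37.7 272.3] yaw -176.51 delta tool [-0.4  0.4 72.3] roll None tilt [-0. -0. -1.]
stand pos [ -8.4  20.6 272.3] F [0.4 0.5 1. ] w 85.4 g 0.0
```

View pics/w5.png

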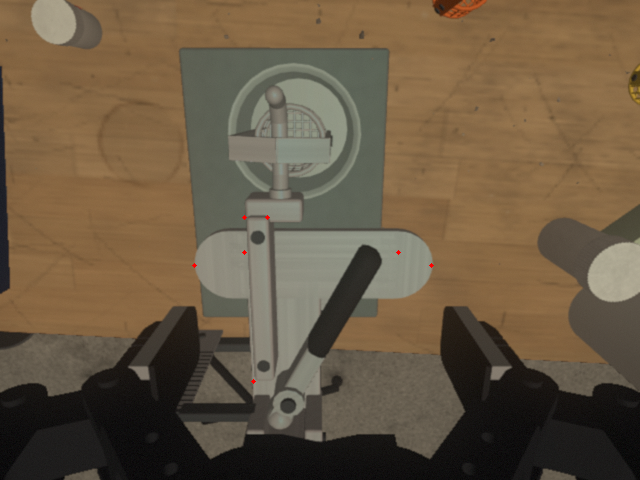

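The overlay fits: the rail is at column 248–272, the open lever's tip is at (370,255), and the fingers will straddle both. Now descending.

step_arm(
  rows=[
    {"x": 0, "y": 0, "z": 20, "roll": 0, "jaw": -1},
    {"x": 0, "y": 0, "z": 25, "roll": 0, "jaw": -1},
    {"x": 0, "y": 0, "z": 20, "roll": 0, "jaw": -1},
    {"x": 0, "y": 0, "z": 10, "roll": 0, "jaw": -1},
    {"x": 0, "y": 0, "z": 4, "roll": 0, "jaw": -1},
    {"x": 0, "y": 0, "z": 0, "roll": 0, "jaw": -1},
    {"x": 0, "y": 0, "z": 0, "roll": 0, "jaw": -1},
  ],
)

```text
t: 14.65
eef_pos: [579.5, 37.2, 194.1]
orientation: [[-0.998, -0.061, 0.001], [-0.061, 0.998, -0.0], [-0.001, -0.0, -1.0]]
force: [0.5, -0.2, 0.9]
gripper_width: 0.999
grasp_force: 0.0
```

step_arm(
  rows=[
    {"x": 0, "y": 0, "z": 4, "roll": 0, "jaw": -1},
    {"x": 0, "y": 0, "z": 0, "roll": 0, "jaw": -1},
    {"x": 0, "y": 0, "z": 0, "roll": 0, "jaw": -1},
  ],
)

```text
t: 14.9
eef_pos: [579.1, 37.7, 189.7]
orientation: [[-0.998, -0.062, 0.001], [-0.062, 0.998, -0.0], [-0.001, -0.0, -1.0]]
force: [0.1, 0.2, 1.1]
gripper_width: 1.002
grasp_force: 0.0
```

step_arm(
  rows=[
    {"x": 0, "y": 0, "z": 3, "roll": 0, "jaw": -1},
    {"x": 0, "y": 0, "z": 0, "roll": 0, "jaw": -1},
    {"x": 0, "y": 0, "z": 0, "roll": 0, "jaw": -1},
  ],
)

```text
t: 15.15
eef_pos: [579.3, 37.7, 186.6]
orientation: [[-0.998, -0.062, 0.001], [-0.062, 0.998, 0.0], [-0.001, -0.0, -1.0]]
force: [0.2, -0.5, 3.6]
gripper_width: 1.001
grasp_force: 2.1
```

step_arm(
  rows=[
    {"x": 0, "y": 0, "z": 6, "roll": 0, "jaw": -1},
    {"x": 0, "y": 0, "z": 10, "roll": 0, "jaw": -1},
    {"x": 0, "y": 0, "z": 12, "roll": 0, "jaw": -1},
    {"x": 0, "y": 0, "z": 12, "roll": 0, "jaw": -1},
    {"x": 0, "y": 0, "z": 12, "roll": 0, "jaw": -1},
    {"x": 0, "y": 0, "z": 10, "roll": 0, "jaw": -1},
    {"x": 0, "y": 0, "z": 5, "roll": 0, "jaw": -1},
    {"x": 0, "y": 0, "z": 0, "roll": 0, "jaw": -1},
  ],
)

```text
t: 15.82
eef_pos: [579.0, 37.7, 118.7]
orientation: [[-0.998, -0.062, -0.0], [-0.062, 0.998, -0.0], [0.0, 0.0, -1.0]]
force: [1.2, 0.4, 5.2]
gripper_width: 1.002
grasp_force: 2.4
```

step_arm(
  rows=[
    {"x": 0, "y": 0, "z": 0, "roll": 0, "jaw": -1},
    {"x": 0, "y": 0, "z": 0, "roll": 0, "jaw": -1},
    {"x": 0, "y": 0, "z": 0, "roll": 0, "jaw": -1},
  ],
)

```text
t: 16.07
eef_pos: [579.0, 37.7, 119.8]
orientation: [[-0.998, -0.062, 0.0], [-0.062, 0.998, -0.0], [-0.0, -0.0, -1.0]]
force: [0.5, 0.3, 5.6]
gripper_width: 1.001
grasp_force: 2.7
```

Run:
```python
from h import *
where();c=wcam();a=manip.read_camera('scene');b=manip.read_camera('side')
im=np.vstack([c['pixels'][200:480,0:400], cv2.resize(np.hstack([a['pixels'][130:250,270:370],b['pixels'][170:290,215:315]]),(400,240),interpolation=2)])
cv2.imwrite('pics/w6.png',im)
for n,cc in(('a',a),('b',b)): print(n,proj(cc,[680.3,-54,144]),proj(cc,[680.3,-54,212]))
```

```text
stand pos [ -8.4  20.7 119.8] F [0.5 0.3 5.6] w 85.1 g 2.7
a [318.51732508 183.72572833] [318.15854568 164.39871592]
b [255.09751662 208.53165301] [253.86119271 180.31658704]
```

View pics/w6.png

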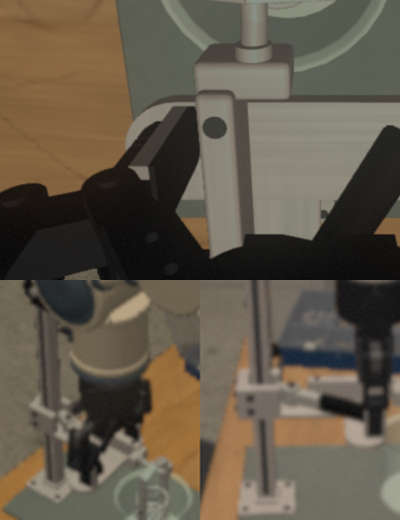

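The head is held down at about 67 mm with 5.6 N and the lever is still open. Now I close in steps, shifting sideways so the rail finger stays clear, and raising to offset the pad swing.

step_arm(
  rows=[
    {"x": 0, "y": -1, "z": -1, "roll": 0, "jaw": -0.86},
    {"x": 0, "y": -2, "z": -2, "roll": 0, "jaw": -0.76},
    {"x": 0, "y": 0, "z": 0, "roll": 0, "jaw": -0.76},
    {"x": 0, "y": 0, "z": 0, "roll": 0, "jaw": -0.76},
    {"x": 0, "y": 0, "z": 0, "roll": 0, "jaw": -0.76},
  ],
  newtons=25,
)

```text
t: 16.63
eef_pos: [579.1, 34.6, 122.7]
orientation: [[-0.998, -0.062, 0.0], [-0.062, 0.998, 0.0], [-0.0, 0.0, -1.0]]
force: [-0.3, 0.7, 5.4]
gripper_width: 0.881
grasp_force: 2.7
```

```bash
python3 -c "
from h import *
where()"
```

```text
stand pos [ -8.4  17.5 122.7] F [-0.3  0.7  5.4] w 74.9 g 2.7
```

step_arm(
  rows=[
    {"x": 0, "y": -2.5, "z": -1.5, "roll": 0, "jaw": -0.64},
    {"x": 0, "y": -2.5, "z": -1.5, "roll": 0, "jaw": -0.53},
    {"x": 0, "y": 0, "z": 0, "roll": 0, "jaw": -0.53},
    {"x": 0, "y": 0, "z": 0, "roll": 0, "jaw": -0.53},
    {"x": 0, "y": 0, "z": 0, "roll": 0, "jaw": -0.53},
  ],
)

```text
t: 17.05
eef_pos: [579.4, 29.3, 125.6]
orientation: [[-0.998, -0.061, 0.0], [-0.061, 0.998, -0.0], [-0.0, -0.0, -1.0]]
force: [-0.3, -1.6, 7.2]
gripper_width: 0.764
grasp_force: 4.1
```

```bash
python3 -c "
from h import *
where()"
```

```text
stand pos [ -8.5  12.2 125.6] F [-0.3 -1.6  7.2] w 64.9 g 4.1
```

step_arm(
  rows=[
    {"x": 0, "y": -2.4, "z": -1.2, "roll": 0, "jaw": -0.41},
    {"x": 0, "y": -2.4, "z": -1.2, "roll": 0, "jaw": -0.29},
    {"x": 0, "y": 0, "z": 0, "roll": 0, "jaw": -0.29},
    {"x": 0, "y": 0, "z": 0, "roll": 0, "jaw": -0.29},
    {"x": 0, "y": 0, "z": 0, "roll": 0, "jaw": -0.29},
  ],
)

```text
t: 17.47
eef_pos: [579.5, 24.9, 127.5]
orientation: [[-0.998, -0.062, -0.0], [-0.062, 0.998, -0.0], [0.0, 0.0, -1.0]]
force: [-1.1, 1.5, 0.5]
gripper_width: 0.646
grasp_force: 0.8
```

```bash
python3 -c "
from h import *
where()"
```

```text
stand pos [ -8.6   7.8 127.5] F [-1.1  1.5  0.5] w 54.9 g 0.8
```

step_arm(
  rows=[
    {"x": 0, "y": -2.5, "z": -0.9, "roll": 0, "jaw": -0.18},
    {"x": 0, "y": -2.5, "z": -0.9, "roll": 0, "jaw": -0.06},
    {"x": 0, "y": 0, "z": 0, "roll": 0, "jaw": -0.06},
    {"x": 0, "y": 0, "z": 0, "roll": 0, "jaw": -0.06},
    {"x": 0, "y": 0, "z": 0, "roll": 0, "jaw": -0.06},
  ],
)

```text
t: 17.88
eef_pos: [580.2, 19.7, 129.5]
orientation: [[-0.998, -0.061, 0.0], [-0.061, 0.998, -0.0], [-0.0, -0.0, -1.0]]
force: [0.6, 0.2, -0.3]
gripper_width: 0.529
grasp_force: 0.0
```

```bash
python3 -c "
from h import *
where()"
```

```text
stand pos [ -8.2   2.6 129.5] F [ 0.6  0.2 -0.3] w 45.0 g 0.0
```

step_arm(
  rows=[
    {"x": 0, "y": 0, "z": 1, "roll": 0, "jaw": -0.06},
    {"x": 0, "y": 0, "z": 0, "roll": 0, "jaw": -0.06},
    {"x": 0, "y": 0, "z": 0, "roll": 0, "jaw": -0.06},
  ],
)

```text
t: 18.13
eef_pos: [580.3, 19.8, 129.1]
orientation: [[-0.998, -0.062, 0.001], [-0.062, 0.998, -0.0], [-0.001, -0.0, -1.0]]
force: [-3.4, -0.8, 9.9]
gripper_width: 0.53
grasp_force: 5.3
```

Run:
```python
from h import *
where();c=wcam();im=c['pixels'].copy();cv2.imwrite('pics/w7.png',im)
np.set_printoptions(precision=1,suppress=True)
for n,uvz in {}.items(): pass
# rail near-end top corners predicted for plate heights
for z in(128,132,136,140): print(z,[proj(c,S(*p)) for p in((-34,-16,z+24),(-34,-5,z+24),(-34,-10.5,z+24))])
```

```text
stand pos [ -8.2   2.7 129.1] F [-3.4 -0.8  9.9] w 45.1 g 5.3
128 [array([262.4, 275.3]), array([297.5, 275.4]), array([280. , 275.3])]
132 [array([260.7, 280.4]), array([296.8, 280.5]), array([278.8, 280.4])]
136 [array([258.8, 285.9]), array([296.1, 285.9]), array([277.5, 285.9])]
140 [array([256.9, 291.7]), array([295.3, 291.8]), array([276.1, 291.7])]
```

View pics/w7.png

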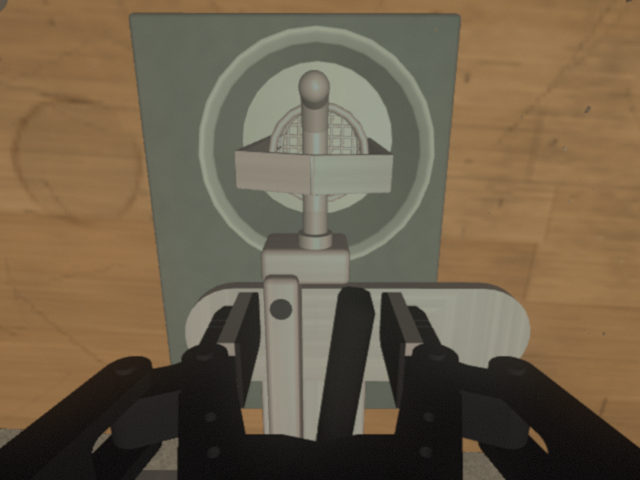

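The head is still at depth: contact is at about z 131.5, and the rail end at row 277 agrees. The lever is partly closed between the fingers, so I finish the shut.

step_arm(
  rows=[
    {"x": 0, "y": -2.4, "z": -0.6, "roll": 0, "jaw": 0.06},
    {"x": 0, "y": -2.3, "z": -0.6, "roll": 0, "jaw": 0.18},
    {"x": 0, "y": 0, "z": 0, "roll": 0, "jaw": 0.18},
    {"x": 0, "y": 0, "z": 0, "roll": 0, "jaw": 0.18},
    {"x": 0, "y": 0, "z": 0, "roll": 0, "jaw": 0.18},
  ],
  newtons=40,
)

```text
t: 18.6
eef_pos: [580.5, 15.3, 130.0]
orientation: [[-0.998, -0.062, 0.001], [-0.062, 0.998, -0.0], [-0.001, -0.0, -1.0]]
force: [-0.9, 1.3, 8.0]
gripper_width: 0.409
grasp_force: 4.6
```

```bash
python3 -c "
from h import *
where()"
```

```text
stand pos [ -8.2  -1.8 130. ] F [-0.9  1.3  8. ] w 34.7 g 4.6
```

step_arm(
  rows=[
    {"x": 0, "y": -0.6, "z": -0.5, "roll": 0, "jaw": 0.28},
    {"x": 0, "y": -0.6, "z": -0.5, "roll": 0, "jaw": 0.39},
    {"x": 0, "y": 0, "z": 0, "roll": 0, "jaw": 0.39},
    {"x": 0, "y": 0, "z": 0, "roll": 0, "jaw": 0.39},
    {"x": 0, "y": 0, "z": 0, "roll": 0, "jaw": 0.39},
  ],
)

```text
t: 19.02
eef_pos: [580.4, 14.0, 130.6]
orientation: [[-0.998, -0.062, -0.0], [-0.062, 0.998, -0.0], [0.0, -0.0, -1.0]]
force: [-0.1, -0.7, 1.4]
gripper_width: 0.304
grasp_force: 0.7
```

step_arm(
  rows=[
    {"x": 0, "y": 0, "z": 0, "roll": 0, "jaw": 0.6},
    {"x": 0, "y": 0, "z": 0, "roll": 0, "jaw": 0.6},
    {"x": 0, "y": 0, "z": 0, "roll": 0, "jaw": 0.6},
    {"x": 0, "y": 0, "z": 0, "roll": 0, "jaw": 0.6},
    {"x": 0, "y": 0, "z": 0, "roll": 0, "jaw": 0.6},
  ],
)

```text
t: 19.43
eef_pos: [580.5, 13.2, 130.9]
orientation: [[-0.998, -0.062, 0.0], [-0.062, 0.998, -0.001], [-0.0, -0.001, -1.0]]
force: [-1.0, -7.5, 5.4]
gripper_width: 0.25
grasp_force: 40.2
```

```bash
python3 -c "
from h import *
where()"
```

```text
stand pos [ -8.4  -3.9 130.9] F [-1.  -7.5  5.4] w 21.3 g 40.2
```

step_arm(
  rows=[
    {"x": 0, "y": -0.7, "z": 0, "roll": 0, "jaw": 0.6},
    {"x": 0, "y": 0, "z": 0, "roll": 0, "jaw": 0.6},
    {"x": 0, "y": 0, "z": 0, "roll": 0, "jaw": 0.6},
    {"x": 0, "y": 0, "z": 0, "roll": 0, "jaw": 0.6},
  ],
)

```text
t: 19.77
eef_pos: [580.5, 13.1, 130.9]
orientation: [[-0.998, -0.062, 0.0], [-0.062, 0.998, -0.0], [-0.0, -0.0, -1.0]]
force: [-2.3, -2.7, 5.9]
gripper_width: 0.251
grasp_force: 40.5
```

Run:
```python
from h import *
np.set_printoptions(precision=1,suppress=True)
where();c=wcam()
print('pred lever end',[proj(c,S(-24,y+1.2,131+21)) for y in(-4,8)],'rail',[proj(c,S(-34,y+1.2,131+24)) for y in(-16,-5)])
for n in('lever_handle','head_rail'):
    for d in manip.outline_of(c,n)[:2]:
        ys,xs=np.where(d['region']);print(n,round(d['p'],2),xs.min(),xs.max(),ys.min(),ys.max(),[(y,xs[ys==y].min(),xs[ys==y].max()) for y in range(ys.min()+3,ys.max(),12)])
g=c['pixels'].mean(2).astype(int)
for r in range(285,380,15): print(r,g[r,240:400:4])
```

```text
stand pos [ -8.4  -4.  130.9] F [-2.3 -2.7  5.9] w 21.4 g 40.5
pred lever end [array([325.7, 302.4]), array([362.6, 302.5])] rail [array([287.4, 277.5]), array([322.8, 277.6])]
lever_handle 0.66 319 351 284 440 [(287, np.int64(321), np.int64(347)), (299, np.int64(320), np.int64(351)), (311, np.int64(320), np.int64(350)), (323, np.int64(321), np.int64(350)), (335, np.int64(321), np.int64(350)), (347, np.int64(320), np.int64(349)), (359, np.int64(320), np.int64(350)), (371, np.int64(320), np.int64(349)), (383, np.int64(320), np.int64(351)), (395, np.int64(320), np.int64(351)), (407, np.int64(320), np.int64(350)), (419, np.int64(321), np.int64(351)), (431, np.int64(321), np.int64(350))]Traceback (most recent call last):
  File "<stdin>", line 7, in <module>
    return umr_minimum(a, axis, None, out, keepdims, initial, where)
ValueError: zero-size array to reduction operation minimum which has no identity
```

```bash
python3 -c "
from h import *
where();print(manip.hand_in())"
```

```text
stand pos [ -8.4  -4.  130.8] F [-1.8 -2.8  4.5] w 21.1 g 40.5
the job is handed in; nothing more can be done
None
```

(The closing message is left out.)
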